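# Push the slide case home between fresh rails

## Task

Put the blue microscope-slide case away in its storage bay: straighten it up in front of the lane and push it lengthwise down between the two guide rails until its leading end rests squarely against the stop at the end of the lane. The rails have only just been glued down, so neither the case nor the robot may touch either rail at any time. Only push the case, never lift or tip it, and leave the objective case, the eyepiece and the petri dish where they stand.

Things in the scene. Friction and masses are not known exactly. Their poses are not given: they have to be found in the camera images.
- slide_case: Loose closed flat blue slide box, lid fixed, about 0.24 kg. 88 mm along its x, 164 along its y, 34 high (lip and hinges on the long sides show 5 mm more, not solid). Origin: centre of the underside, z up. Starts before the lane, its y axis roughly down the lane, leading end 12 to 55 mm short of the mouth, up to 25 mm off to a side and 0.25 rad askew. A fixed mains lead lies 40 mm or more behind it.
- bay: Fixed aluminium bay: two parallel rails and a rigid 28 mm high stop across the end. Origin on the worktop at the middle of the open mouth; x points down the lane (roughly to the robot's right), y across it (away from the robot), z up. Lane floor is the worktop; 120 mm clear width (y -60 to 60 mm), stop face at x = 170 mm. The stop may be touched. Case home: its centre at x = 88 mm, y = 0.
- rail_near: The guide rail on the robot's side of the lane, fixed: 18 mm high, 12 mm thick, y from -72 to -60 mm in the bay's frame, x from 0 to 170 mm, with a rounded front end. Its origin and axes are those of the bay. Must not be touched.
- rail_far: The guide rail on the side away from the robot, same make: y from +60 to +72 mm in the bay's frame. Its origin and axes are those of the bay. Must not be touched.
- objective_case: Bystander, loose: small white tub with a black screw cap, 33 mm diameter, 49 mm high, standing beside the bay on the robot's side. Origin at the centre of its underside.
- eyepiece: Bystander, loose: black microscope eyepiece standing upright, 30 mm diameter, 42 mm high, on the robot's side of the bay, beside the mouth. Origin at the centre of its underside.
- petri_dish: Bystander, loose: flat clear dish with a lid, 61 mm diameter, 15 mm high, lying beside the bay on the robot's side, near the mouth. Origin at the centre of its underside.
There are look-alikes about, which are no part of the job. Of the things that look like the bay, the larger one is meant.

How it is judged (in metres and radians):
At the end, for the whole second after the job is handed in: The slide case lies flat and at rest in the lane, its leading end within 6 mm of the stop, square to it within 0.06 rad and between the rails (x of slide_case in the frame of bay above 0.082 m and y of slide_case in the frame of bay between -0.016 and 0.016 m and angle between the y axis of slide_case and the x axis of bay, either way round below 0.06 rad and height (world z) of slide_case below 0.004 m and angle between slide_case's own z axis and vertical below 0.05 rad and linear speed of slide_case below 0.01 m/s); the robot touches nothing.
It fails at once if a guide rail is touched, by the case, the robot or anything else (contact force between anything else and rail_near above 0.1 N or contact force between anything else and rail_far above 0.1 N).
It fails at once if the slide case is lifted or tipped (height (world z) of slide_case above 0.008 m or angle between slide_case's own z axis and vertical above 0.12 rad).
It fails at once if the objective case is shifted or tipped (distance of objective_case from where it was at the start of the episode above 0.015 m or angle between objective_case's own z axis and vertical above 0.2 rad).
It fails at once if the eyepiece is shifted or tipped (distance of eyepiece from where it was at the start of the episode above 0.015 m or angle between eyepiece's own z axis and vertical above 0.2 rad).
It fails at once if the petri dish is shifted or tipped (distance of petri_dish from where it was at the start of the episode above 0.015 m or angle between petri_dish's own z axis and vertical above 0.2 rad).
It also fails if it takes over 54 s, if anything falls off the work surface, if the arm or the gripper's body presses on something with over 40 N, if the wrist force passes 120 N, or if a joint passes its speed limit or range.

## Robot

A 7-joint arm with a two-finger parallel gripper is mounted at the origin on a cart in front of the work surface, level with it; the furniture and walls round the work are solid. World frame = base frame: x ahead of the robot, y to its left, z up, the work surface at z = 0. Lengths are in m, angles in degrees, forces in N, time in s.
With the tool pointing down it reaches from about 0.35 to 0.9 m from the base axis. Payload 7.2 kg.
Tool frame: the origin (TCP) lies at the very end of the fingers, on their centre line; the grasp point (between the pads) lies 19 mm behind it (ctrl.pinch_z is the distance from the TCP to the grasp point, in m); z points along the fingers, y is the line along which they close (so a half turn about z gives the same grasp; the last joint's range is limited). The gripper opens to 88 mm and grips with 3 to 60 N. Pads are 20 mm wide; open, the fingers measure 115 mm over their backs; the gripper's body (75 mm by 178 mm) begins 61 mm behind the grasp point.
Start: joints at [-81.142, 23.554, -0.728, 91.456, 0.321, 64.991, -4.71], TCP at [0.138, 0.61, 0.189] pointing down, gripper open.
Joint ranges: [-169.25, 169.25], [-16.82, 113.86], [-84.01, 82.57], [7.8, 145.47], [-59.2, 239.2], [7.22, 106.19], [-163.78, 163.78]. Speed limits (degrees/s): [136.94, 136.94, 172.46, 172.46, 180, 180, 180].

## Interface

Orientations are given as a 3x3 rotation matrix whose columns are the frame's x, y, z axes.
In Python, from workcell import ctrl gives the robot as it stands. The module is installed in compiled form; this text tells all that it offers.
- The arm moves only by the tool drive_tool, never from a script. Its argument "series" is one flat list of numbers, 7 for each row, row after row: the turn, a rotation vector about the tool's x, y, z in degrees, then the shift along the tool's x, y, z in cm, then the finger opening in cm, from 0 to 8.78. A call has 1 to 20 rows; each row shifts and turns the commanded pose from where the row before left it, along the tool's axes as they then stand; what a row does not reach is not made up. A row lasts 1/10 s, in which the tool goes at most 50 mm and 8.59 degrees, less where a joint would pass 70% of its speed; a pose out of reach is approached as far as the arm can. A call with a gripper value outside its range is refused whole. The fingers move at their own pace and stop on an object; "newtons" is the grip in N (left out, the last holds). Time passes only in rows, so rows that do not move let the fingers close. It gives the time, the measured TCP pose, the force, the opening and the grip force at its end, in the units of the state.
- ctrl.sense(): the state, without advancing time (a new reading comes with each control period).
- ctrl.grab_frame(name): name is "scene" or "top" or "wrist"; returns a dict with "color" (480x640x3 uint8, blue, green, red), "depth" (480x640 float32, m along the optical axis (not along the pixel's ray), 0 where there is no reading), "camera_matrix" (3x3 intrinsics, pixels), "distortion" ([k1, k2, p1, p2, k3] as OpenCV has them; the pictures are not rectified), "rvec" (rotation vector, rad) and "tvec" (3), from world to camera coordinates, as OpenCV has them. Camera axes: x right, y down, z forward; pixel columns grow to the right and rows downward; lengths in m; the calibration is good to about 2 mm. A picture is of the moment at which its call begins.
- ctrl.hand_in(): hands the job in; it is judged then, once.
The state is a dict: "time_s": time; "joint_positions": joint angles; "joint_velocities": joint speeds; "effort": joint torques, N m; "ee_pos": TCP position; "orientation": TCP orientation; "force": force on the tool from outside, world axes, zero at the start; "moment": the same for the moment, N m; "gripper_width": opening from 0.0 (shut) to 1.0 (fully open); "finger_force": force on a finger pad.
Only numpy, scipy, OpenCV 4.12 (cv2) and the standard library are available. Lean on these libraries where they do the work, as an engineer would, in place of code of your own. Each camera call takes 0.05 s, during which the arm holds its last target. There are 200 camera calls.

## Working session

There is one attempt and no reset: what is moved stays moved. The work goes in short steps, Python scripts to look and compute and a tool call to move; the robot and the scene stay as the last step left them, time stands still between calls to the robot, and variables do not carry over. Pictures are saved under pics/ and viewed, at most 10 in all, crops included, and the job is handed in when it is done.

Besides the shell and the picture viewer there is one more tool, called after "Emit:" by a JSON object that holds its "name" and its "arguments", one argument or row to a line. drive_tool: Moves the arm, as the interface text tells. Its arguments: {"type":"object","properties":{"series":{"type":"array"},"newtons":{"type":"number"}},"required":["series"]}

```bash
mkdir -p pics; python3 - <<'E'
from workcell import ctrl
import cv2,numpy as np,pickle
s=ctrl.sense();print(s['time_s'],s['ee_pos'],s['orientation'],s['gripper_width'])
fs={n:ctrl.grab_frame(n) for n in("scene","top")}
pickle.dump(fs,open('f0.pkl','wb'))
for n in fs: cv2.imwrite(f'pics/{n}0.png',fs[n]['color']);f=fs[n];print(n,f['camera_matrix'],f['rvec'],f['tvec'],f['distortion'])
E
```

```text
0.0 [0.13802976 0.60900279 0.18861788] [[-9.75283914e-01  2.20955279e-01 -2.26074015e-04]
 [ 2.20955359e-01  9.75282665e-01 -1.56620662e-03]
 [-1.25575553e-04 -1.57744839e-03 -9.99998748e-01]] 1.0024945279487478
scene [[523.33527536   0.         321.81406588]
 [  0.         523.33527536 244.24702569]
 [  0.           0.           1.        ]] [ 2.16203022 -0.57908375  0.31014417] [-0.65760143 -0.05997067  1.01125955] [-0.0450055  0.         0.         0.         0.       ]
top [[441.10598482   0.         320.86502415]
 [  0.         441.10598482 235.17186457]
 [  0.           0.           1.        ]] [ 2.20596139 -2.14661949  0.11500313] [-0.48113741  0.45135628  0.84092309] [-0.05495482  0.          0.          0.          0.        ]
```

View pics/top0.png

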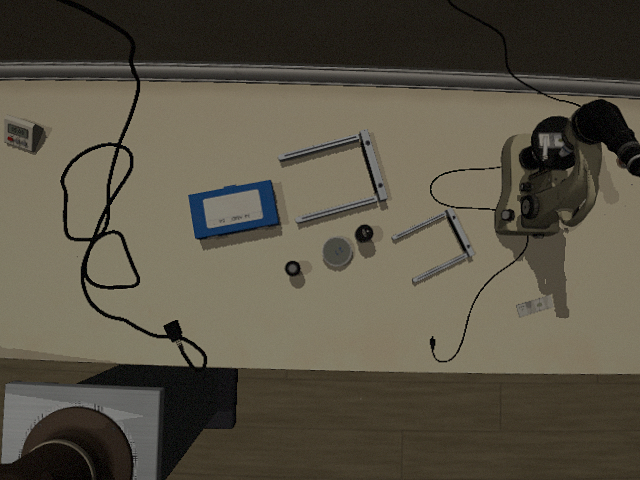

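View pics/scene0.png

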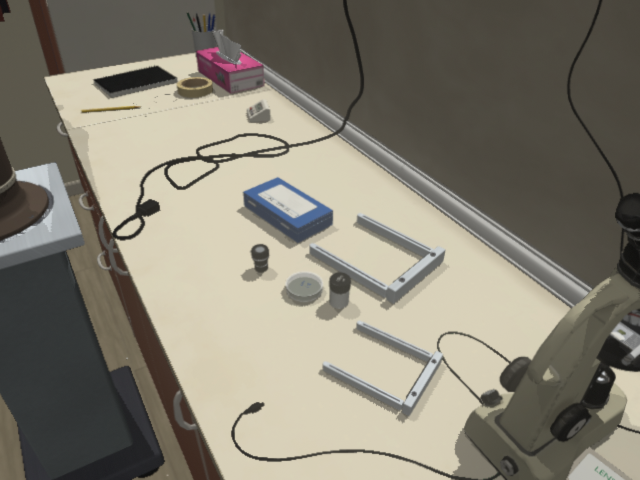

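The top view shows the slide case at about (235,209). The larger bay has its rails at (280–362,158–138) and (298–380,220–200), with the stop at about (373,166). The eyepiece is at (292,268), the dish at (337,252) and the objective case at (364,233). The cable lies to the left, at about u≤135.

```bash
cat >h.py <<'E'
import cv2,numpy as np
def cloud(f):
    K=f['camera_matrix'];h,w=f['depth'].shape
    v,u=np.mgrid[:h,:w]
    n=cv2.undistortPoints(np.stack([u,v],-1).reshape(-1,1,2).astype(float),K,np.array(f['distortion'])).reshape(h,w,2)
    d=f['depth'][...,None]
    R=cv2.Rodrigues(np.array(f['rvec'],float))[0]
    P=(np.concatenate([n*d,d],-1)-np.array(f['tvec']).ravel())@R
    P[f['depth']==0]=np.nan
    return P
def plane(f,uv,z):
    K=f['camera_matrix'];R=cv2.Rodrigues(np.array(f['rvec'],float))[0];t=np.array(f['tvec']).ravel()
    n=cv2.undistortPoints(np.array(uv,float).reshape(-1,1,2),K,np.array(f['distortion'])).reshape(-1,2)
    d=np.c_[n,np.ones(len(n))]@R; c=-R.T@t
    return c+d*((z-c[2])/d[:,2])[:,None]
def blue(f):
    hsv=cv2.cvtColor(f['color'],cv2.COLOR_BGR2HSV)
    m=cv2.inRange(hsv,(98,120,30),(125,255,255))
    c=max(cv2.findContours(m,cv2.RETR_EXTERNAL,cv2.CHAIN_APPROX_NONE)[0],key=cv2.contourArea)
    o=np.zeros_like(m);cv2.drawContours(o,[c],-1,255,-1);return o>0
E
python3 - <<'E'
import pickle,numpy as np,cv2
from h import *
fs=pickle.load(open('f0.pkl','rb'))
def rect(p):
    r=cv2.minAreaRect((p[:,:2]*1000).astype(np.float32)); return r,cv2.boxPoints(r).round(1).tolist()
f=fs['top'];P=cloud(f)
m=blue(f);v,u=np.nonzero(m)
q=P[m];print('case z pct',np.nanpercentile(q[:,2],[5,50,95]))
t=q[np.abs(q[:,2]-np.nanmedian(q[:,2]))<.006];print('case top',rect(t))
print('table z',np.nanmedian(P[300:340,230:400,2]))
for nm,(a,b,c,d),z in [('far',(270,364,130,170),.018),('near',(288,384,194,232),.018),('stop',(355,395,125,210),.028),('eyep',(280,305,255,282),.042),('dish',(318,356,232,270),.015),('obj',(352,378,222,248),.049)]:
    s=P[c:d,a:b].reshape(-1,3);s=s[np.abs(s[:,2]-z)<.006]
    print(nm,len(s),s.mean(0).round(4),rect(s))
k=fs['scene'];Q=cloud(k)
s=Q[blue(k)];s=s[np.abs(s[:,2]-.034)<.006];print('scene case',rect(s))
E
```

```text
case z pct [0.03141351 0.03404873 0.03658056]
case top (((512.07421875, -294.08563232421875), (91.16356658935547, 163.6416473388672), 12.483835220336914), [[449.8999938964844, -224.10000610351562], [485.29998779296875, -383.79998779296875], [574.2999877929688, -364.1000061035156], [538.9000244140625, -204.3000030517578]])
table z -1.2840179764854335e-05
far 567 [ 0.6445 -0.4634  0.0178] (((631.5092163085938, -464.25518798828125), (41.39494323730469, 172.86512756347656), 17.52764320373535), [[585.7000122070312, -388.1000061035156], [637.7999877929688, -552.9000244140625], [677.2999877929688, -540.4000244140625], [625.2000122070312, -375.6000061035156]])
near 535 [ 0.5181 -0.4985  0.0178] (((520.5590209960938, -502.0726013183594), (15.220579147338867, 180.04122924804688), 16.317031860351562), [[488.0, -417.79998779296875], [538.5, -590.5999755859375], [553.2000122070312, -586.2999877929688], [502.6000061035156, -413.5]])
stop 678 [ 0.6083 -0.5679  0.0274] (((609.56787109375, -567.778564453125), (149.12062072753906, 19.871795654296875), 17.024951934814453), [[535.4000244140625, -580.099
[... 559 characters left out ...]
779296875, -534.5999755859375], [463.20001220703125, -536.9000244140625], [465.79998779296875, -470.70001220703125], [405.79998779296875, -468.29998779296875]])
obj 238 [ 0.4685 -0.5506  0.0488] (((468.47100830078125, -550.8145141601562), (31.130475997924805, 31.075483322143555), 89.85247802734375), [[452.8999938964844, -566.2999877929688], [484.0, -566.4000244140625], [484.0, -535.2999877929688], [453.0, -535.2000122070312]])
scene case (((510.74169921875, -295.22662353515625), (83.58697509765625, 160.37857055664062), 12.211845397949219), [[452.8999938964844, -225.6999969482422], [486.8999938964844, -382.3999938964844], [568.5999755859375, -364.79998779296875], [534.5999755859375, -208.0]])
```

Emit:
{"name": "drive_tool", "arguments": {
  "series": [0,0,8.58,0,0,0,8.7,0,0,8.58,0,0,0,8.7,0,0,8.58,0,0,0,8.7,0,0,8.58,0,0,0,8.7,0,0,8.58,0,0,0,8.7,0,0,8.58,0,0,0,8.7,0,0,8.58,0,0,0,8.7,0,0,8.58,0,0,0,8.7,0,0,8.58,0,0,0,8.7,0,0,0,-3,3,0,8.7,0,0,0,-3,3,0,8.7,0,0,0,-3,3,0,8.7,0,0,0,-3,3,0,8.7]
}}

```text
time_s: 1.4
ee_pos: [0.2589, 0.4881, 0.1891]
orientation: [[-0.001, 1.0, -0.0], [1.0, 0.001, -0.001], [-0.001, -0.0, -1.0]]
force: [0.8, 0.9, -1.2]
gripper_width: 0.99
finger_force: 0.0
```

```bash
python3 - <<'E'
import pickle,numpy as np,cv2
from scipy.optimize import least_squares
from h import *
fs=pickle.load(open('f0.pkl','rb'))
P=cloud(fs['top']).reshape(-1,3)
Q=cloud(fs['scene']).reshape(-1,3)
for nm,C in(('top',P),('scene',Q)):
    C=C[~np.isnan(C[:,0])]
    p=np.array([.557,-.3955,np.radians(16.9)])
    for it in range(4):
        a=p[2];d=np.array([np.sin(a),-np.cos(a)]);y=np.array([np.cos(a),np.sin(a)])
        X=(C[:,:2]-p[:2])@d;Y=(C[:,:2]-p[:2])@y;z=C[:,2]
        rn=C[(X>.005)&(X<.165)&(abs(Y+.066)<.012)&(abs(z-.018)<.002)]
        rf=C[(X>.005)&(X<.165)&(abs(Y-.066)<.012)&(abs(z-.018)<.002)]
        st=C[(abs(Y)<.075)&(X>.16)&(X<.2)&(abs(z-.028)<.002)]
        def res(q):
            a=q[2];y=np.array([np.cos(a),np.sin(a)])
            return np.r_[(rn[:,:2]-q[:2])@y+.066,(rf[:,:2]-q[:2])@y-.066]
        r=least_squares(res,p); p=np.array([*r.x]);a=p[2];d=np.array([np.sin(a),-np.cos(a)])
        sx=(st[:,:2]-p[:2])@d; lo,hi=np.percentile(sx,[3,97])
        p[:2]+=d*(lo-.1705)
    print(nm,p,np.degrees(a),len(rn),len(rf),lo,hi,'rms',np.sqrt(np.mean(r.fun**2)))
    y=np.array([np.cos(a),np.sin(a)])
    X=(C[:,:2]-p[:2])@d;Y=(C[:,:2]-p[:2])@y;z=C[:,2]
    print('railwidths',np.percentile((rn[:,:2]-p[:2])@y,[3,50,97]),np.percentile((rf[:,:2]-p[:2])@y,[3,50,97]))
    for s in(1,-1):
        k=(abs(Y-s*.066)<.012)&(abs(z-.018)<.003)&(abs(X)<.1);print('rail start X',np.percentile(X[k],1))
E
```

```text
top [ 0.55680061 -0.39856316  0.29723171] 17.03012261979546 382 381 0.25797127786903107 0.273142889048459 rms 0.003503680834254887
railwidths [-0.07157263 -0.06601587 -0.0603755 ] [0.06027685 0.06588932 0.07183541]
rail start X -0.00031124083498900476
rail start X -0.07908562869819906
scene [ 0.55480561 -0.39941663  0.3020918 ] 17.308585011154587 399 309 0.1705 0.1871928639635718 rms 0.0041659575068392985
railwidths [-0.07123165 -0.06705621 -0.05864985] [0.0605408  0.06489463 0.07428191]
rail start X 0.0009068194014742985
rail start X -0.09381508185347905
```

Emit:
{"name": "drive_tool", "arguments": {
  "series": [0,0,0,-3,3,0,8.7,0,0,0,-3,3,0,8.7,0,0,0,-3,3,0,8.7,0,0,0,-3,3,0,8.7,0,0,0,-3,3,0,8.7,0,0,0,-3,3,0,8.7,0,0,0,-3,3,0,8.7,0,0,0,-3,3,0,8.7,0,0,0,-4.5,-0.8,0,8.7,0,0,0,-4.5,-0.8,0,8.7,0,0,0,-4.5,-0.8,0,8.7,0,0,0,-4.5,-0.8,0,8.7,0,0,0,-4.5,-0.8,0,8.7,0,0,0,-4.5,-0.8,0,8.7,0,0,0,-4.5,-0.8,0,8.7,0,0,0,-4.5,-0.8,0,8.7,0,0,0,-4.5,-0.8,0,8.7,0,0,0,-4.5,-0.8,0,8.7,0,0,0,-4.5,-0.8,0,8.7,0,0,0,-4.5,-0.8,0,8.7]
}}

```text
time_s: 3.4
ee_pos: [0.4017, -0.2919, 0.1894]
orientation: [[-0.001, 1.0, 0.0], [1.0, 0.001, 0.0], [0.0, 0.0, -1.0]]
force: [0.7, -0.2, -1.0]
gripper_width: 0.989
finger_force: 0.0
```

Emit:
{"name": "drive_tool", "arguments": {
  "series": [0,0,8.58,0,0,0,8.7,0,0,8.58,0,0,0,8.7,0,0,8.58,0,0,0,8.7,0,0,8.58,0,0,0,8.7,0,0,8.58,0,0,0,8.7,0,0,8.58,0,0,0,8.7,0,0,8.58,0,0,0,8.7,0,0,8.58,0,0,0,8.7,0,0,8.58,0,0,0,8.7,0,0,0.4,0,0,0,8.7]
}}

```text
time_s: 4.4
ee_pos: [0.4022, -0.2901, 0.1891]
orientation: [[0.977, 0.212, -0.001], [0.212, -0.977, -0.0], [-0.001, -0.0, -1.0]]
force: [0.1, 0.6, -0.3]
gripper_width: 0.995
finger_force: 0.0
```

Emit:
{"name": "drive_tool", "arguments": {
  "series": [0,0,0,1,0.9,0,8.7,0,0,0,1,0.9,0,8.7,0,0,0,1,0.9,2,8.7,0,0,0,0,0,4,8.7,0,0,0,0,0,4,8.7,0,0,0,0,0,4,8.7,0,0,0,0,0,2.5,8.7,0,0,0,0,0,1.2,8.7,0,0,0,0,0,0,8.7]
}}

```text
time_s: 5.3
ee_pos: [0.4366, -0.3099, 0.0114]
orientation: [[0.976, 0.217, -0.002], [0.217, -0.976, 0.001], [-0.002, -0.002, -1.0]]
force: [-0.8, 0.6, 0.6]
gripper_width: 0.991
finger_force: 0.0
```

```bash
cat >>h.py <<'E'
O=np.array([.5568,-.3986]);A=np.radians(17.03)
D=np.array([np.sin(A),-np.cos(A)]);Y=np.array([np.cos(A),np.sin(A)])
def tobay(p): p=np.array(p)[...,:2]-O; return np.stack([p@D,p@Y],-1)
def case(f):
    P=cloud(f);q=P[blue(f)];q=q[(abs(q[:,2]-.034)<.004)]
    r=cv2.minAreaRect((tobay(q)*1000).astype(np.float32));b=cv2.boxPoints(r)
    return np.round(r[0],1),np.round(r[1],1),round(r[2],2),b.round(1).tolist()
def report(save=None):
    from workcell import ctrl
    f=ctrl.grab_frame('top');s=ctrl.sense()
    print('case bay mm',case(f));print('t',s['time_s'],'tcp bay',tobay(s['ee_pos'])*1000,s['ee_pos'][2],'F',np.round(s['force'],2))
    o=s['orientation'];y=np.array(o)[:2,1];print('tool y rel lane deg',np.degrees(np.arctan2(y@Y,y@D)))
    if save: cv2.imwrite(f'pics/{save}.png',cv2.resize(f['color'][100:300,150:420],None,fx=2.9,fy=2.9))
E
python3 -c "
from h import *
report('a')"
```

```text
case bay mm (array([-68.6,   9.1]), array([ 69.4, 141.4]), 50.34, [[-145.1999969482422, 27.5], [-36.29999923706055, -62.70000076293945], [8.0, -9.300000190734863], [-100.9000015258789, 80.9000015258789]])
t 5.35 tcp bay [-119.18447707  -88.45580704] 0.012622885188902193 F [0.62 0.1  0.43]
tool y rel lane deg -4.558860348065788
```

View pics/a.png

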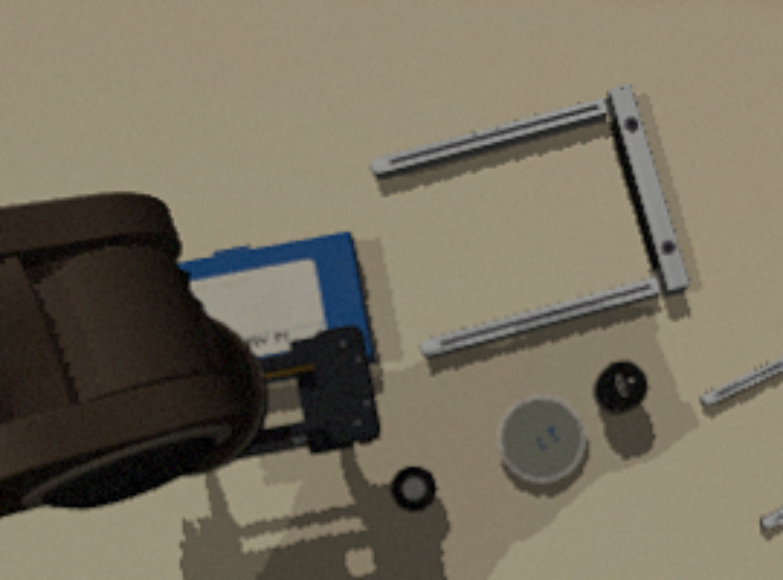

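Emit:
{"name": "drive_tool", "arguments": {
  "series": [0,0,-4.5,0,0,0,8.7,0,0,0,0.3,0.6,0,8.7,0,0,0,0.3,0,0,8.7,0,0,0,0.3,0,0,8.7,0,0,0,0.2,0,0,8.7,0,0,0,0.2,0,0,8.7,0,0,0,0.2,0,0,8.7,0,0,0,0.2,0,0,8.7,0,0,0,0.2,0,0,8.7,0,0,0,0.2,0,0,8.7,0,0,0,0.2,0,0,8.7,0,0,0,0.2,0,0,8.7,0,0,0,0.2,0,0,8.7,0,0,0,0.2,0,0,8.7,0,0,0,0.2,0,0,8.7,0,0,0,0.1,0,0,8.7,0,0,0,0,0,0,8.7]
}}

```text
time_s: 7.05
ee_pos: [0.47, -0.3067, 0.0124]
orientation: [[0.957, 0.291, 0.0], [0.291, -0.957, 0.0], [0.0, -0.0, -1.0]]
force: [0.8, 0.1, 0.3]
gripper_width: 0.989
finger_force: 0.0
```

```bash
python3 - <<'E'
from h import *
from workcell import ctrl
s=ctrl.sense();print(tobay(s['ee_pos']),s['force'])
f=ctrl.grab_frame('scene');cv2.imwrite('pics/s1.png',cv2.resize(f['color'][120:330,160:440],None,fx=2.8,fy=2.8))
report()
E
```

```text
[-0.11333277 -0.05609901] [0.79837372 0.10607056 0.30063812]
case bay mm (array([-73.4,  13.8]), array([27.5, 89.6]), 83.74, [[-119.4000015258789, 5.0], [-30.399999618530273, -4.800000190734863], [-27.399999618530273, 22.600000381469727], [-116.4000015258789, 32.29999923706055]])
t 7.15 tcp bay [-113.30724539  -56.36537247] 0.012415086681019635 F [0.17 0.2  0.18]
tool y rel lane deg -0.14041798212726397
```

View pics/s1.png

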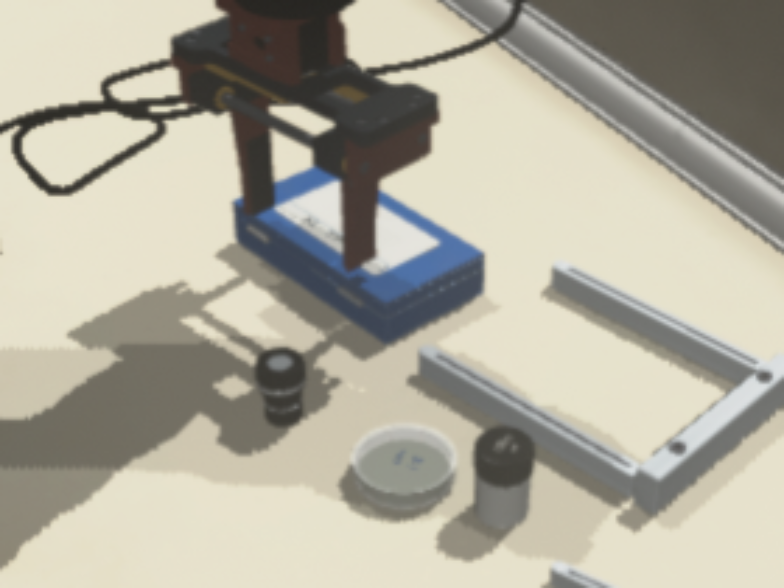

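The picture shows the near finger ending at about (360,268), which looks like it is over the case lid. I'll check this by projecting the TCP and reading the depth there.

```bash
python3 - <<'E'
from h import *
from workcell import ctrl
f=ctrl.grab_frame('scene');s=ctrl.sense()
p=np.array(s['ee_pos']);R=np.array(s['orientation'])
pts=np.array([p+R@[0,k*.0505,0] for k in(-1,1)])
uv=cv2.projectPoints(pts,np.array(f['rvec']),np.array(f['tvec']),f['camera_matrix'],np.array(f['distortion']))[0].reshape(-1,2)
print(uv,(uv-[160,120])*2.8)
P=cloud(f)
u,v=160+int(360/2.8),120+int(255/2.8)
for dv in range(-8,14,2):
    q=P[v+dv,u];print(v+dv,tobay(q)*1000,q[2]*1000,f['color'][v+dv,u])
C=P[blue(f)];C=C[abs(C[:,2]-.034)<.004];print(case(f))
E
```

```text
[[252.71260093 209.4208961 ]
 [289.21213028 230.50944082]] [[259.59528261 250.37850909]
 [361.79396479 309.42643431]]
203 [-60.60035719 -59.88097522] 74.92706313041276 [55 59 71]
205 [-61.81616191 -58.84342065] 69.71058239491805 [55 60 71]
207 [-61.55957844 -59.21565748] 65.78515792834301 [55 60 72]
209 [-60.93053768 -59.94475588] 62.18121265745896 [55 60 72]
211 [-60.81812555 -60.1803734 ] 58.090372290189435 [55 60 72]
213 [-61.58741809 -59.57388746] 53.1628942545677 [58 63 74]
215 [-74.36443066 -47.4929594 ] 36.99339486376362 [108  92  85]
217 [-70.79746799 -51.03463734] 35.987703633825525 [139  97  71]
219 [-66.43722902 -55.33322536] 35.765723108050224 [90 71 61]
221 [-62.88397752 -58.85992994] 34.815637167061446 [95 74 63]
223 [-59.02032    -62.68214016] 34.196259869965566 [86 72 63]
(array([-82.2, -14.8]), array([ 81.6, 100.3]), 83.26, [[-136.8000030517578, -49.400001525878906], [-37.20000076293945, -61.20000076293945], [-27.600000381469727, 19.899999618530273], [-127.19999694824219, 31.600000381469727]])
```

The finger ends at about z = 52 mm over the lid and the case hasn't moved, so the reported TCP height doesn't match the visible fingertips. I'll back off sideways first, then measure the tip height in the clear.

Emit:
{"name": "drive_tool", "arguments": {
  "series": [0,0,0,-0.9,0,0,8.7,0,0,0,-0.9,0,0,8.7,0,0,0,-0.9,0,0,8.7,0,0,0,0,0,0,8.7]
}}

```text
time_s: 7.6
ee_pos: [0.4421, -0.3154, 0.0126]
orientation: [[0.958, 0.288, -0.0], [0.288, -0.958, 0.0], [-0.0, -0.0, -1.0]]
force: [-0.0, 0.5, 0.9]
gripper_width: 0.991
finger_force: 0.0
```

```bash
python3 - <<'E'
from h import *
from workcell import ctrl
f=ctrl.grab_frame('scene');s=ctrl.sense()
P=cloud(f);tb=tobay(s['ee_pos'])*1000;print(tb,s['ee_pos'],s['joint_positions'])
B=tobay(P)*1000;Z=P[...,2]*1000
for sg in(-1,1):
    m=(abs(B[...,0]-tb[0]-sg*50)<16)&(abs(B[...,1]-tb[1])<16)&(Z>4)
    print(sg,m.sum(),np.percentile(Z[m],[0,1,5,20]),'x',np.percentile(B[m][:,0]-tb[0],[2,98]),'y',np.percentile(B[m][:,1]-tb[1],[2,98]))
cv2.imwrite('pics/s2.png',cv2.resize(f['color'][120:330,160:440],None,fx=2.8,fy=2.8))
E
```

```text
[-113.235665    -84.25490855] [ 0.44307594 -0.31500548  0.01258061] [ -4.23085922  36.69204622  47.69121112 114.32188169 -38.03973258
  45.84325265  -7.46380176]
-1 517 [ 4.09515235 48.69315299 51.54081164 65.90303034] x [-59.47784115 -42.80334373] y [-14.1639463    9.02754713]
1 2141 [  4.42709905  52.26501118  66.79615925 170.43310117] x [34.58985392 58.54389913] y [-15.34098131  14.78322007]
```

View pics/s2.png

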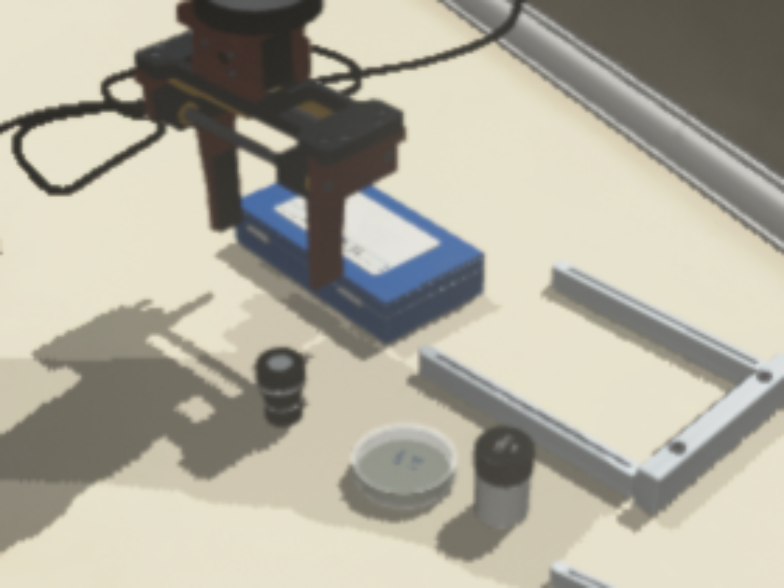

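The tips hang at about z = 50 mm, in the clear and robot-side of the case. The reported z is therefore about 38 mm too low along the tool axis, while x and y agree. I'll descend by what the camera shows, in two stages.

Emit:
{"name": "drive_tool", "arguments": {
  "series": [0,0,0,0,0,1,8.7,0,0,0,0,0,1,8.7,0,0,0,0,0,0.7,8.7,0,0,0,0,0,0,8.7]
}}

```text
time_s: 8.05
ee_pos: [0.4433, -0.314, -0.016]
orientation: [[0.957, 0.291, -0.002], [0.291, -0.957, 0.001], [-0.002, -0.002, -1.0]]
force: [0.0, -0.0, 0.0]
gripper_width: 0.99
finger_force: 0.0
```

```bash
cat >>h.py <<'E'
def tips(f,half=50):
    from workcell import ctrl
    s=ctrl.sense();P=cloud(f);p=np.array(s['ee_pos']);R=np.array(s['orientation'])
    L=(P-p)@R*1000
    for sg in(-1,1):
        m=(abs(L[...,1]-sg*half)<14)&(abs(L[...,0])<16)&(P[...,2]>.003)&(P[...,2]<.11)
        m&=f['color'].max(-1)<95
        print(sg,m.sum(),'tip z',np.percentile(P[m][:,2]*1000,[1,3,5,10,20]).round(1),'x',np.percentile(L[m][:,0],[3,97]).round(1),'y',np.percentile(L[m][:,1],[3,97]).round(1))
E
python3 - <<'E'
from h import *
from workcell import ctrl
tips(ctrl.grab_frame('scene'));print(ctrl.sense()['ee_pos'],ctrl.sense()['force'])
E
```

```text
-1 397 tip z [20.8 22.8 24.9 28.7 37.1] x [-12.2   9.5] y [-51.1 -43.1]
1 320 tip z [21.4 22.6 24.3 26.5 32.7] x [-12.5   9.9] y [44.1 55.9]
[ 0.44348963 -0.3142991  -0.01542745] [-0.00960238 -0.24238222 -0.72369337]
```

Emit:
{"name": "drive_tool", "arguments": {
  "series": [0,0,0,0,0,0.6,8.7,0,0,0,0,0,0.4,8.7,0,0,0,0.2,0,0,8.7,0,0,0,0.2,0,0,8.7,0,0,0,0.2,0,0,8.7,0,0,0,0.2,0,0,8.7,0,0,0,0.2,0,0,8.7,0,0,0,0.2,0,0,8.7,0,0,0,0.2,0,0,8.7,0,0,0,0.2,0,0,8.7,0,0,0,0.2,0,0,8.7,0,0,0,0.2,0,0,8.7,0,0,0,0.2,0,0,8.7,0,0,0,0.2,0,0,8.7,0,0,0,0.2,0,0,8.7,0,0,0,0.2,0,0,8.7,0,0,0,0,0,0,8.7]
}}

```text
time_s: 9.8
ee_pos: [0.4711, -0.3061, -0.0246]
orientation: [[0.957, 0.291, 0.0], [0.291, -0.957, 0.0], [0.0, -0.0, -1.0]]
force: [-1.5, -0.4, 1.4]
gripper_width: 0.99
finger_force: 0.8
```

```bash
python3 - <<'E'
from h import *
from workcell import ctrl
f=ctrl.grab_frame('scene');tips(f);print('scene',case(f));report()
E
```

```text
-1 468 tip z [ 6.2 10.8 12.7 16.7 24.5] x [-13.   11.5] y [-51.9 -39.5]
1 384 tip z [ 4.   6.  10.4 13.7 19.5] x [-12.2  12.6] y [45.2 62.8]
scene (array([-63.8,   0.3]), array([56.7, 83.1]), 0.65, [[-92.5999984741211, 41.5], [-91.5999984741211, -41.599998474121094], [-34.900001525878906, -40.900001525878906], [-35.900001525878906, 42.20000076293945]])
case bay mm (array([-77.6,  22.2]), array([45.1, 85.8]), 87.88, [[-121.30000305175781, 1.2999999523162842], [-35.5, -1.899999976158142], [-33.900001525878906, 43.20000076293945], [-119.5999984741211, 46.400001525878906]])
t 9.9 tcp bay [-113.50907175  -54.91431825] -0.024630178703126115 F [-1.04  0.28  0.45]
tool y rel lane deg -0.1143848019257842
```

Emit:
{"name": "drive_tool", "arguments": {
  "series": [0,0,0,-0.8,0,0,8.7,0,0,0,-0.7,0,0,8.7,0,0,0,0,0,-3,8.7,0,0,0,0,0,-3,4.5,0,0,0,0,0,-3,4.5,0,0,0,1.7,-2.7,0,4.5,0,0,0,1.7,-2.7,0,4.5,0,0,0,1.7,-2.7,0,4.5,0,0,0,1.7,-2.7,0,4.5,0,0,8.2,0,0,0,4.5,0,0,8.2,0,0,0,4.5,0,0,8.2,0,0,0,4.5,0,0,8.2,0,0,0,4.5,0,0,8.2,0,0,0,4.5,0,0,8.2,0,0,0,4.5,0,0,8.2,0,0,0,4.5,0,0,8.2,0,0,0,4.5,0,0,8.2,0,0,0,4.5,0,0,8.2,0,0,0,4.5,0,0,7.9,0,0,0,4.5]
}}

```text
time_s: 11.9
ee_pos: [0.4897, -0.1878, 0.0653]
orientation: [[0.286, -0.958, 0.0], [-0.958, -0.286, 0.001], [-0.0, -0.0, -1.0]]
force: [0.5, 0.3, -0.8]
gripper_width: 0.514
finger_force: 0.0
```

```bash
python3 - <<'E'
from h import *
from workcell import ctrl
f=ctrl.grab_frame('scene');print('scene',case(f));report('b');print(ctrl.sense()['gripper_width'])
E
```

```text
scene (array([-142.1,  -18.1]), array([ 73.3, 154.7]), 56.63, [[-226.89999389648438, -6.199999809265137], [-97.69999694824219, -91.19999694824219], [-57.400001525878906, -30.0], [-186.60000610351562, 55.0]])
case bay mm (array([-116.9,    1.1]), array([163.2,  89.6]), 0.15, [[-198.60000610351562, 45.70000076293945], [-198.39999389648438, -43.900001525878906], [-35.20000076293945, -43.5], [-35.400001525878906, 46.099998474121094]])
t 12.0 tcp bay [-221.15070723   -2.63720881] 0.0650538333644788 F [ 0.07 -0.49  0.15]
tool y rel lane deg -90.17408251040047
0.5130807298334248
```

View pics/b.png

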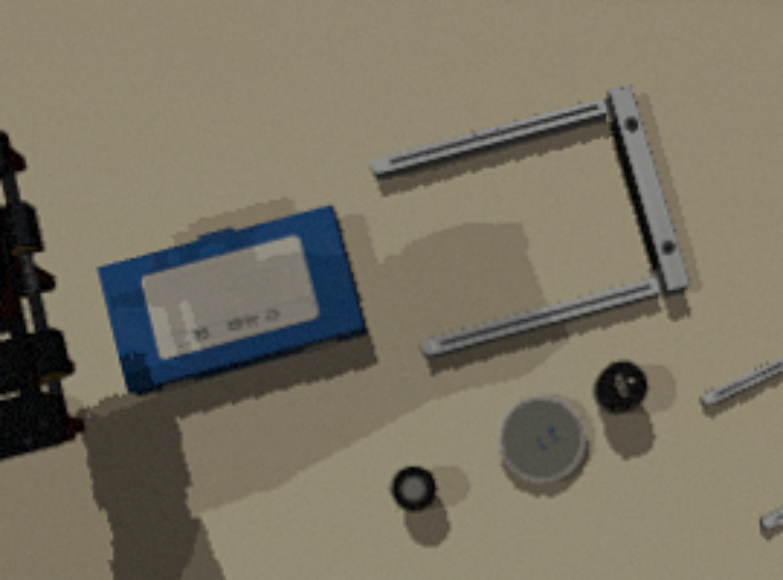

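Emit:
{"name": "drive_tool", "arguments": {
  "series": [0,0,0,-0.4,-0.35,0,4.5,0,0,0,0,0,3,4.5,0,0,0,0,0,3,4.5,0,0,0,0,0,2,4.5,0,0,0,0,0,1,4.5,0,0,0,0,0,0,4.5,0,0,0,0.5,0,0,4.5,0,0,0,0.5,0,0,4.5,0,0,0,0.4,0,0,4.5,0,0,0,0.4,0,0,4.5,0,0,0,0.4,0,0,4.5,0,0,0,0.4,0,0,4.5,0,0,0,0.4,0,0,4.5,0,0,0,0.4,0,0,4.5,0,0,0,0.4,0,0,4.5,0,0,0,0.2,0,0,4.5]
}}

```text
time_s: 13.6
ee_pos: [0.504, -0.2218, -0.0246]
orientation: [[0.292, -0.956, 0.0], [-0.956, -0.292, -0.0], [0.0, 0.0, -1.0]]
force: [-0.2, 3.1, 2.8]
gripper_width: 0.514
finger_force: 1.5
```

```bash
python3 - <<'E'
from h import *
from workcell import ctrl
f=ctrl.grab_frame('scene');tips(f,29);print('scene',case(f));report();print(ctrl.sense()['gripper_width'])
E
```

```text
-1 305 tip z [27.6 32.7 34.3 35.7 42.5] x [-9.  14.5] y [-32.8 -20.9]
1 224 tip z [16.8 25.6 29.2 34.9 36.9] x [-7.7 13.8] y [23.8 38.5]
scene (array([-82.1, -30.9]), array([140.6,  44.3]), 16.34, [[-155.8000030517578, -29.5], [-143.39999389648438, -72.0], [-8.399999618530273, -32.400001525878906], [-20.899999618530273, 10.100000381469727]])
case bay mm (array([-90. ,  -0.2]), array([161.1,  87.8]), 0.13, [[-170.60000610351562, 43.599998474121094], [-170.39999389648438, -44.29999923706055], [-9.300000190734863, -43.900001525878906], [-9.5, 43.900001525878906]])
t 13.7 tcp bay [-184.25534879    1.31986576] -0.024555924708934695 F [0.47 0.42 0.11]
tool y rel lane deg -90.06516104660665
0.5100330205592477
```

Emit:
{"name": "drive_tool", "arguments": {
  "series": [0,0,0,0.4,0,0,4.5,0,0,0,0.6,0,0,4.5,0,0,0,0.6,0,0,4.5,0,0,0,0.6,0,0,4.5,0,0,0,0.6,0,0,4.5,0,0,0,0.6,0,0,4.5,0,0,0,0.6,0,0,4.5,0,0,0,0.6,0,0,4.5,0,0,0,0.6,0,0,4.5,0,0,0,0.6,0,0,4.5,0,0,0,0.6,0,0,4.5,0,0,0,0.6,0,0,4.5,0,0,0,0.6,0,0,4.5,0,0,0,0.4,0,0,4.5,0,0,0,0.2,0,0,4.5]
}}

```text
time_s: 15.2
ee_pos: [0.528, -0.2999, -0.0245]
orientation: [[0.292, -0.956, 0.0], [-0.956, -0.292, 0.0], [-0.0, -0.0, -1.0]]
force: [-1.2, 3.7, 3.8]
gripper_width: 0.513
finger_force: 1.7
```

```bash
python3 -c "
from h import *
report()"
```

```text
case bay mm (array([-5.2,  0.6]), array([ 89.2, 153.7]), 89.84, [[-82.0999984741211, -43.79999923706055], [71.5, -44.20000076293945], [71.80000305175781, 45.0], [-81.9000015258789, 45.5]])
t 15.25 tcp bay [-102.67919653    1.33069836] -0.02445833740541769 F [ 0.45 -0.96  0.74]
tool y rel lane deg -90.05161096201267
```

Emit:
{"name": "drive_tool", "arguments": {
  "series": [0,0,0,0.4,0,0,4.5,0,0,0,0.6,0,0,4.5,0,0,0,0.6,0,0,4.5,0,0,0,0.6,0,0,4.5,0,0,0,0.6,0,0,4.5,0,0,0,0.6,0,0,4.5,0,0,0,0.6,0,0,4.5,0,0,0,0.6,0,0,4.5,0,0,0,0.6,0,0,4.5,0,0,0,0.6,0,0,4.5,0,0,0,0.6,0,0,4.5,0,0,0,0.6,0,0,4.5,0,0,0,0.6,0,0,4.5,0,0,0,0.6,0,0,4.5,0,0,0,0.4,0,0,4.5,0,0,0,0.3,0,0,4.5]
}}

```text
time_s: 16.85
ee_pos: [0.554, -0.385, -0.0245]
orientation: [[0.292, -0.956, -0.0], [-0.956, -0.292, 0.0], [-0.0, -0.0, -1.0]]
force: [-0.8, 2.9, 1.7]
gripper_width: 0.516
finger_force: 1.6
```

```bash
python3 -c "
from h import *
report()"
```

```text
case bay mm (array([87.3, -0.1]), array([ 88.2, 146.7]), 89.98, [[14.0, -44.20000076293945], [160.6999969482422, -44.20000076293945], [160.6999969482422, 43.900001525878906], [14.0, 44.0]])
t 16.9 tcp bay [-13.36086467   1.22026517] -0.024498640423271018 F [-0.09  0.24 -0.23]
tool y rel lane deg -90.05389078122681
```

Leading end is about 9 mm short of the stop. I'll make the final push in small rows and watch the force.

Emit:
{"name": "drive_tool", "arguments": {
  "series": [0,0,0,0.2,0,0,4.5,0,0,0,0.2,0,0,4.5,0,0,0,0.2,0,0,4.5,0,0,0,0.1,0,0,4.5,0,0,0,0,0,0,4.5]
}}

```text
time_s: 17.4
ee_pos: [0.5559, -0.3908, -0.0246]
orientation: [[0.292, -0.956, -0.0], [-0.956, -0.292, 0.001], [-0.001, -0.0, -1.0]]
force: [-3.1, 4.5, 3.3]
gripper_width: 0.513
finger_force: 2.4
```

Emit:
{"name": "drive_tool", "arguments": {
  "series": [0,0,0,0.1,0,0,4.5,0,0,0,0.05,0,0,4.5,0,0,0,0,0,0,4.5]
}}

```text
time_s: 17.7
ee_pos: [0.5558, -0.3906, -0.0246]
orientation: [[0.293, -0.956, -0.001], [-0.956, -0.293, 0.004], [-0.004, 0.0, -1.0]]
force: [-4.1, 9.7, 8.1]
gripper_width: 0.51
finger_force: 5.2
```

```bash
python3 -c "
from h import *
report()"
```

```text
case bay mm (array([94.5,  0.1]), array([145.8,  87.8]), 0.06, [[21.600000381469727, 43.900001525878906], [21.600000381469727, -43.900001525878906], [167.39999389648438, -43.70000076293945], [167.3000030517578, 44.0]])
t 17.75 tcp bay [-7.85018477  1.42805868] -0.024583702445654325 F [-3.75  8.57  7.6 ]
tool y rel lane deg -90.00615637688958
```

The force rose to about 13 N and the tool stopped moving, so the case is against the stop. Backing off.

Emit:
{"name": "drive_tool", "arguments": {
  "series": [0,0,0,-0.3,0,0,4.5,0,0,0,-1,0,0,4.5,0,0,0,-2,0,0,4.5,0,0,0,-2,0,0,4.5,0,0,0,0,0,-3,4.5,0,0,0,0,0,-4,4.5,0,0,0,-4,0,-4,4.5,0,0,0,-4,0,0,4.5,0,0,0,-4,0,0,4.5,0,0,0,-4,0,0,4.5,0,0,0,0,0,0,4.5]
}}

```text
time_s: 18.85
ee_pos: [0.4948, -0.1875, 0.0798]
orientation: [[0.298, -0.955, -0.001], [-0.955, -0.298, 0.004], [-0.004, 0.0, -1.0]]
force: [0.8, 0.3, 0.3]
gripper_width: 0.51
finger_force: 0.0
```

```bash
python3 -c "
from h import *
report('c')"
```

```text
case bay mm (array([85.8,  0.3]), array([ 88.2, 163.4]), 89.95, [[4.099999904632568, -43.70000076293945], [167.5, -43.900001525878906], [167.60000610351562, 44.29999923706055], [4.199999809265137, 44.400001525878906]])
t 18.9 tcp bay [-217.02056518    2.49257419] 0.08046804250727999 F [ 0.06 -0.9   0.23]
tool y rel lane deg -89.78706265072317
```

View pics/c.png

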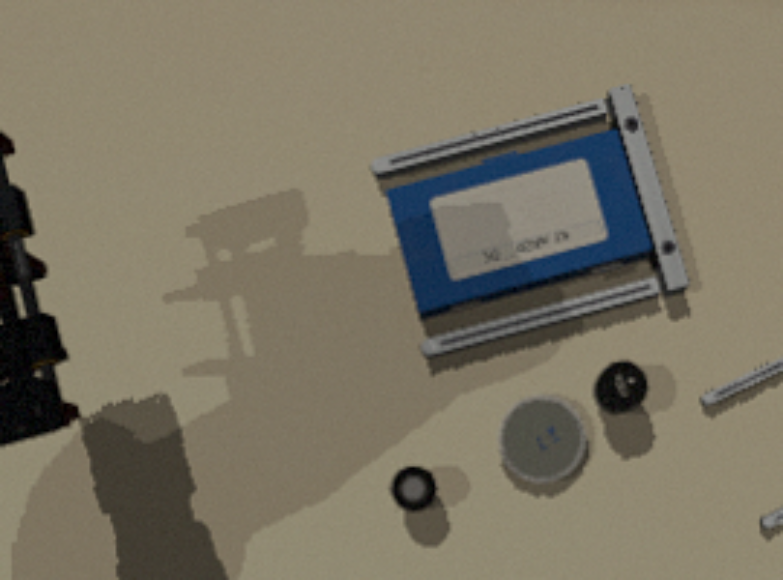

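The case sits square against the stop, with its leading edge at about (650,190) in the crop. It is clear of both rails, and the robot is well away from everything.

```bash
python3 -c "
from workcell import ctrl
print(ctrl.hand_in())"
```

```text
the job is handed in; nothing more can be done
None
```

The slide case is in its bay, square against the stop and centred between the rails to within about 1 mm by the camera; I saw no sign of rail contact, the three bystanders look unmoved, and the job is handed in at about 19 s (no verdict was returned).

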